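Set and lock the grinder's handwheel at the red band

TASK

Set the nib grinder: turn the handwheel on top until the yellow pointer on its far rim stands at the red band on the collar, then press it down lightly and work it slowly back and forth within the band until it drops into its slot and sits fully home in the collar, and let go. The slot has to be felt for, so never press or twist hard against the lock ring, and leave the cup, the tin and the date stamp beside it where they stand.

Things in the scene. Friction and masses are not known exactly. Their poses are not given: they have to be found in the camera images.
- grinder: green table grinder fixed to the counter: round body, 116 mm across the foot, an open metal collar on top (outer diameter 112, inner 96 mm, rim 94.5 mm above the counter). Origin: centre of its underside, z up; +x points to the far side, where the red band is; its chute faces -x.
- grind_wheel: black handwheel on the grinder's vertical axis: disc 91 mm across, 12 mm thick; pointer on the rim at its +x. Origin: on the axis at the disc's underside, z up. It turns (drag 0.08 N m) and slides up and down (drag 4 N, stays where left). It starts raised, origin 92.5 mm above the grinder's; fully home 82.5 mm above it, disc top level with the collar's rim.
- grip_bar (a point): middle of the top of the upright wooden grip bar across the wheel: 60 mm long (along the wheel's x), 16 mm wide (along its y), 38 mm high; this point is 50 mm above the wheel's origin. The wheel starts turned 0.45 to 1.15 rad clockwise of the red band (seen from above), so turn it anticlockwise; it can go 0.5 rad beyond the band's middle.
- tongue_foot (a point): foot of the hidden locking tongue under the wheel: 10 mm wide, 32 mm from the axis on the pointer's side, 11 mm below the disc. After 1.5 mm of downward travel it meets the lock ring, unless it is over the slot.
- lock_ring: hidden ring in the collar under the wheel, solid but for one sharp-edged slot (0.8 mm play each side of the tongue, about 0.025 rad). The slot lies within 0.2 rad either side of the red band's middle, different each time, neither visible nor reported. Origin: on the axis, at its upper face. The force between ring and wheel may not pass 25 N.
- lock_face (a point): rest place of the lock ring's upper face, on the axis, 80 mm above the grinder's origin. The ring gives downward on a stiff spring, 5 N per mm, at most 6 mm, and springs up round the tongue when the slot comes under it: the push back falls away and the wheel turns no farther. The slot's walls do not give sideways.
- pointer (a point): tip of the yellow pointer on the wheel's rim, 46 mm from the axis
- red_mark (a point): middle of the red band on the collar (0.48 rad wide seen from the axis), 50 mm from the axis at the collar's rim, on the far side of the wheel
- tasting_cup: white tasting cup beside the grinder, loose, 60 x 77 x 52 mm; origin under its middle; leave alone
- cocoa_tin: round tin beside the grinder, loose, 62 mm across, 75 mm high; origin under its middle; leave alone
- date_stamp: wooden date stamp standing behind the grinder, loose, 24 x 42 x 60 mm; origin under its middle; leave alone

How it is judged (in metres and radians):
On the way:
1. the wheel, still raised, is turned until its pointer stands at the red band (horizontal distance between pointer and red_mark below 0.014 m and z of grind_wheel in the frame of grinder above 0.0855 m), for 0.1 s.
At the end, for the whole second after the job is handed in: The wheel sits fully home (within 1.5 mm), its pointer at the red band (tip within 14 mm of the band's middle), released and at rest; the cup, tin and stamp are at rest where they stood (within 25 mm) and upright (horizontal distance between pointer and red_mark below 0.014 m and z of grind_wheel in the frame of grinder below 0.084 m and contact force between lock_ring and grind_wheel below 10 N and linear speed of each of grind_wheel, tasting_cup, cocoa_tin, date_stamp below 0.01 m/s); the robot touches nothing.
It fails at once if the wheel is pressed or twisted against the lock ring with more than 25 N (contact force between lock_ring and grind_wheel above 25 N).
It fails at once if the tasting cup is shifted more than 25 mm or tipped (distance of tasting_cup from where it was at the start of the episode above 0.025 m or angle between tasting_cup's own z axis and vertical above 0.35 rad).
It fails at once if the cocoa tin is shifted more than 25 mm or tipped (distance of cocoa_tin from where it was at the start of the episode above 0.025 m or angle between cocoa_tin's own z axis and vertical above 0.35 rad).
It fails at once if the date stamp is shifted more than 25 mm or tipped (distance of date_stamp from where it was at the start of the episode above 0.025 m or angle between date_stamp's own z axis and vertical above 0.35 rad).
It also fails if it takes over 70 s, if anything falls off the work surface, if the arm or the gripper's body presses on something with over 40 N, if the wrist force passes 120 N, or if a joint passes its speed limit or range.

ROBOT

A 6-joint arm with a two-finger parallel gripper is mounted at the origin on a cart in front of the work surface, level with it; the furniture and walls round the work are solid. World frame = base frame: x ahead of the robot, y to its left, z up, the work surface at z = 0. Lengths are in m, angles in degrees, forces in N, time in s.
With the tool pointing down it reaches from about 0.4 to 0.825 m from the base axis. Payload 7 kg.
Tool frame: the origin (TCP) lies at the very end of the fingers, on their centre line; the grasp point (between the pads) lies r.hold_point_z behind it (r.hold_point_z is the distance from the TCP to the grasp point, in m); z points along the fingers, y is the direction in which the jaws open and shut (so a half turn about z gives the same grasp; the last joint's range is limited). The gripper opens to 88 mm and grips with 3 to 60 N. Pads are 19 mm wide; open, the fingers measure 130 mm over their backs; the gripper's body (78 mm by 193 mm) begins 47 mm behind the grasp point.
Start: joints at [-49.383, 20.546, 0.682, 0, -70.136, -16.507], TCP at [0.276, -0.616, 0.227] pointing down, gripper open.
Joint ranges: [-176.03, 176.03], [-82.01, 121.73], [-58.28, 71.71], [-173.87, 95.51], [-174.79, -0.11], [-173.66, 173.66]. Speed limits (degrees/s): [136.94, 136.94, 172.46, 180, 180, 180].

INTERFACE

Orientations are given as [roll, pitch, yaw] about the fixed x, y, z axes, in that order (R = Rz(yaw) Ry(pitch) Rx(roll)).
In Python, from plant import r, vision gives the robot as it stands.
- The arm moves only by the tool play_rows, never from a script. Its argument "motion" is a list that holds one entry, the list of rows, each a list of 7 numbers: the shift along the tool's x, y, z in cm, then the turn, a rotation vector about the tool's x, y, z in degrees, then the finger opening in cm, from 0 to 8.76. A call has exactly 8 rows; each row shifts and turns the commanded pose from where the row before left it, along the tool's axes as they then stand; what a row does not reach is not made up. A row lasts 1/10 s, in which the tool goes at most 50 mm and 8.59 degrees, less where a joint would pass 70% of its speed; a pose out of reach is approached as far as the arm can. A call with a gripper value outside its range is refused whole. The fingers move at their own pace and stop on an object; "newtons" is the grip in N (left out, the last holds). Time passes only in rows, so rows that do not move let the fingers close, or fill a call up. It gives the time, the measured TCP pose, the force and the opening at its end, in the units of the state.
- r.get_state(): the state, without advancing time (a new reading comes with each control period).
- vision.capture(name): name is "scene" or "top" or "wrist"; returns a dict with "pixels" (420x560x3 uint8, blue, green, red), "camera_matrix" (3x3 intrinsics, pixels), "extrinsics" (4x4, takes a point from camera to world coordinates); the wrist camera has in their place "T_tool_cam" (4x4, takes a point from camera to tool coordinates, whose origin is the TCP and whose axes are the flange's). Camera axes: x right, y up, looking along -z (the intrinsics and any distortion apply to the point x, -y, -z); pixel columns grow to the right and rows downward; lengths in m; the calibration is good to about 2 mm. A picture is of the moment at which its call begins: read the wrist's pose just before it. There is no depth.
- r.close_job(): hands the job in, once; it reports no verdict.
The state is a dict: "time_s": time; "joints": joint angles; "qd": joint speeds; "joint_torque": joint torques, N m; "tcp_pos": TCP position; "eef_rot": TCP orientation; "contact_force": force on the tool from outside, world axes, zero at the start; "moment": the same for the moment, N m; "gripper_width": finger opening in m.
Only numpy, scipy, OpenCV 4.12 (cv2) and the standard library are available. Lean on these libraries where they do the work, as an engineer would, in place of code of your own. Each camera call takes 0.05 s, during which the arm holds its last target.

## Working session

There is one attempt and no reset: what is moved stays moved. The work goes in short steps, Python scripts to look and compute and a tool call to move; the robot and the scene stay as the last step left them, time stands still between calls to the robot, and variables do not carry over. Pictures are saved under pics/ and viewed, and the job is handed in when it is done.

Besides the shell and the picture viewer there is one more tool, called after "Request:" by a JSON object that holds its "method" and its "body". play_rows: Moves the arm, as the interface text tells. Its arguments: {"type":"object","properties":{"motion":{"type":"array","items":{"type":"array","items":{"type":"array","items":{"type":"number"}}}},"newtons":{"type":"number"}},"required":["motion"]}

```bash
mkdir -p pics; ls
python3 - <<'E'
from plant import r, vision
import cv2, numpy as np
s=r.get_state()
for k,v in s.items(): print(k,v)
print(r.hold_point_z)
for n in ["scene","top"]:
    c=vision.capture(n); cv2.imwrite(f"pics/{n}0.png",c["pixels"])
    print(n,np.round(c["camera_matrix"],2).tolist(),np.round(c["extrinsics"],4).tolist(), [k for k in c])
E
```

```text
pics
time_s 0.0
joints [-4.93825879e+01  2.05901038e+01  6.33204085e-01 -1.84723250e-02
 -7.01353736e+01 -1.65062412e+01]
qd [ 0.01911166  0.062918    0.05667648 -0.0414517   0.03592367  0.02690361]
joint_torque [-2.27573255e-04 -5.82712948e+01  2.93055761e+01  6.99759588e+00
  6.57204859e-03 -1.75033047e-04]
tcp_pos [ 0.27550252 -0.61568201  0.22563857]
eef_rot [ 1.79906595e+02 -9.56944492e-03 -1.55895112e+02]
contact_force [ 0.17675588 -0.54096564 -0.86713803]
moment [-0.00069183 -0.04758246  0.02104121]
gripper_width 0.08763316214487878
0.0188
scene [[511.31, 0.0, 281.59], [0.0, 511.31, 211.33], [0.0, 0.0, 1.0]] [[-0.8895, 0.1629, -0.427, 0.1888], [-0.4564, -0.3639, 0.8119, 0.5116], [-0.0231, 0.9171, 0.398, 0.4501], [0.0, 0.0, 0.0, 1.0]] ['pixels', 'camera_matrix', 'extrinsics']
top [[543.15, 0.0, 276.54], [0.0, 543.15, 206.42], [0.0, 0.0, 1.0]] [[0.017, 0.9885, -0.1502, 0.4244], [-0.9998, 0.0184, 0.0082, -0.2071], [0.0108, 0.15, 0.9886, 1.0811], [0.0, 0.0, 0.0, 1.0]] ['pixels', 'camera_matrix', 'extrinsics']
```

View pics/scene0.png

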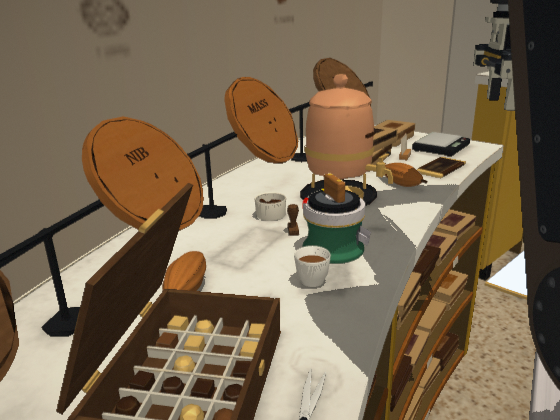

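View pics/top0.png

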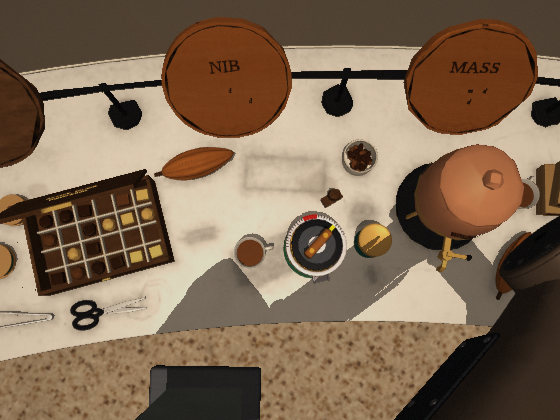

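The scene camera shows the green grinder at about (335,220), with the cup at (312,265) and the stamp at (293,220). The top camera shows the collar centred near (316,245), the red band near (312,218), the yellow pointer to the upper right near (335,225), the tin at (374,240), the cup at (250,250) and the stamp at (332,197). I'll zoom in and measure these.

```bash
cat > h.py <<'E'
import numpy as np, cv2
from scipy.spatial.transform import Rotation as Rot
def ray(c,uv,T=None):
    T=c["extrinsics"] if T is None else T
    K=np.asarray(c["camera_matrix"]); T=np.asarray(T)
    d=np.linalg.inv(K)@np.array([uv[0],uv[1],1.0]); d=np.array([d[0],-d[1],-d[2]])
    return T[:3,3], T[:3,:3]@d
def onplane(c,uv,z,T=None):
    o,d=ray(c,uv,T); return o+d*(z-o[2])/d[2]
def proj(c,P,T=None):
    T=c["extrinsics"] if T is None else T
    p=np.linalg.inv(np.asarray(T))@np.append(P,1); K=np.asarray(c["camera_matrix"])
    q=K@np.array([p[0],-p[1],-p[2]]); return q[:2]/q[2]
def mask(img,lo,hi):
    return cv2.inRange(cv2.cvtColor(img,cv2.COLOR_BGR2HSV),np.array(lo),np.array(hi))
E
python3 - <<'E'
import cv2
i=cv2.imread("pics/top0.png"); cv2.imwrite("pics/top0z.png",cv2.resize(i[170:300,220:410],None,fx=4,fy=4,interpolation=cv2.INTER_CUBIC))
E
```

```text
(no output)
```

View pics/top0z.png

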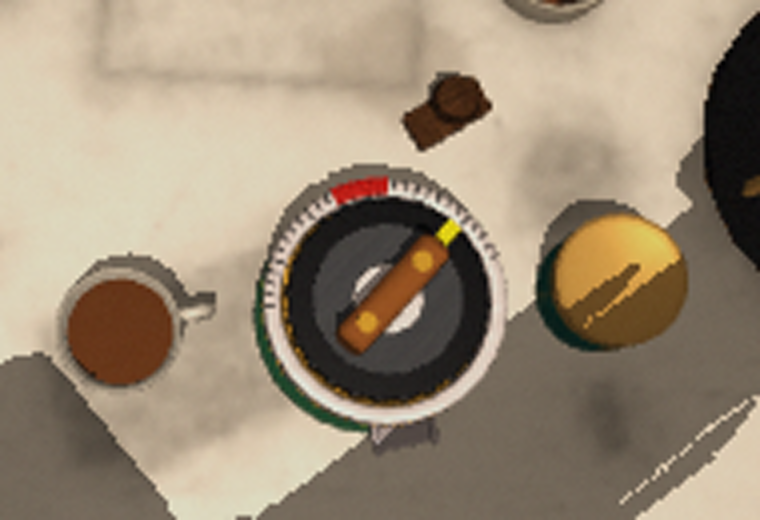

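Run:
```python
from plant import r, vision
from h import *
c=vision.capture("top"); img=c["pixels"]
def blobs(m,roi,amin=6):
    mm=np.zeros_like(m); x0,y0,x1,y1=roi; mm[y0:y1,x0:x1]=m[y0:y1,x0:x1]
    n,l,st,ce=cv2.connectedComponentsWithStats(mm)
    return [(st[i,4],ce[i],l==i) for i in range(1,n) if st[i,4]>=amin]
roi=(280,205,352,285)
hsv=cv2.cvtColor(img,cv2.COLOR_BGR2HSV)
red=blobs(mask(img,[0,180,120],[6,255,255])|mask(img,[174,180,120],[180,255,255]),roi)
yel=blobs(mask(img,[24,170,150],[36,255,255]),roi)
wood=blobs(mask(img,[6,120,60],[22,255,255]),roi,40)
for n,b,z in (("red",red,.0945),("yel",yel,.1045),("wood",wood,.1425)):
    for a,ce,l in b:
        print(n,a,np.round(ce,1),np.round(onplane(c,ce,z),4))
        if n=="wood":
            ys,xs=np.nonzero(l); print(cv2.minAreaRect(np.column_stack([xs,ys]).astype(np.float32)))
# black disc
m=mask(img,[0,0,0],[180,90,75]); 
for a,ce,l in blobs(m,roi,100):
    cs,_=cv2.findContours(l.astype(np.uint8),cv2.RETR_EXTERNAL,cv2.CHAIN_APPROX_NONE)
    (x,y),rad=cv2.minEnclosingCircle(cs[0]); print("disc",a,x,y,rad,np.round(onplane(c,(x,y),.1045),4),rad*np.linalg.norm(onplane(c,(x+1,y),.1045)-onplane(c,(x,y),.1045)))
# white collar
m=mask(img,[0,0,130],[180,40,255])
o,d=ray(c,(315,245));print(o)
print(hsv[212:222,300:325:3].tolist()[4])
```

```text
red 53 [309.5 216.9] [ 0.5559 -0.276   0.0945]
yel 18 [331.5 227.5] [ 0.536  -0.3153  0.1045]
wood 302 [318.  242.9] [ 0.5044 -0.2877  0.1425]
((318.0884094238281, 242.6795654296875), (8.919529914855957, 34.786163330078125), 41.987213134765625)
wood 64 [296.2 253.1] [ 0.4861 -0.2503  0.1425]
((297.72979736328125, 252.45236206054688), (43.46262741088867, 12.539507865905762), 66.97450256347656)
disc 1543 316.9536437988281 243.72177124023438 26.007278442382812 [ 0.5061 -0.2892  0.1045] 0.04689097452752325
[ 0.42438597 -0.20713682  1.08109912]
[[16, 58, 114], [11, 76, 118], [1, 225, 180], [1, 226, 182], [1, 224, 182], [1, 223, 191], [11, 46, 89], [10, 46, 116], [12, 52, 88]]
```

Run:
```python
from plant import r, vision
from h import *
t=vision.capture("top"); s=vision.capture("scene")
def tri(a,b):
    o1,d1=ray(t,a);o2,d2=ray(s,b);A=np.column_stack([d1,-d2]);x=np.linalg.lstsq(A,o2-o1,rcond=None)[0]
    p,q=o1+x[0]*d1,o2+x[1]*d2
    return np.round((p+q)/2,3),round(np.linalg.norm(p-q),4)
print("urn knob",tri((493,180),(341,77)))
print("red scene/top",tri((309.5,216.9),(306,202)))
print("tap",tri((452,255),(385,172)))
for uv in [(397,210),(440,248),(440,205),(414,185),(440,255)]: print(uv,np.round(onplane(t,uv,0.0),3))
for uv in [(415,185),(430,225),(492,180)]: print(uv,np.round(onplane(t,uv,0.15),3),np.round(onplane(t,uv,0.25),3))
print("tin top",onplane(t,(374,240),.075),"stamp",onplane(t,(335,195),.06),"cup",onplane(t,(250,251),.052))
cv2.imwrite("pics/scene0z.png",cv2.resize(s["pixels"][50:300,230:450],None,fx=2.4,fy=2.4,interpolation=cv2.INTER_CUBIC))
```

```text
urn knob (array([ 0.592, -0.542,  0.275]), np.float64(0.0028))
red scene/top (array([ 0.555, -0.277,  0.091]), np.float64(0.004))
tap (array([ 0.488, -0.544,  0.073]), np.float64(0.0095))
(397, 210) [ 0.586 -0.459  0.   ]
(440, 248) [ 0.511 -0.544  0.   ]
(440, 205) [ 0.598 -0.546  0.   ]
(414, 185) [ 0.638 -0.494  0.   ]
(440, 255) [ 0.497 -0.543  0.   ]
(415, 185) [ 0.608 -0.456  0.15 ] [ 0.588 -0.43   0.25 ]
(430, 225) [ 0.538 -0.481  0.15 ] [ 0.526 -0.451  0.25 ]
(492, 180) [ 0.62  -0.592  0.15 ] [ 0.599 -0.551  0.25 ]
tin top [ 0.51741298 -0.39776798  0.075     ] stamp [ 0.60361289 -0.32684706  0.06      ] cup [ 0.49446483 -0.16688829  0.052     ]
```

View pics/scene0z.png

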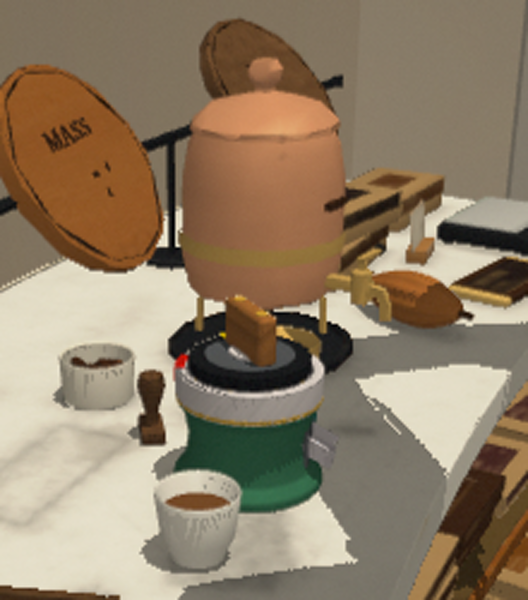

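Request:
{"method": "play_rows", "body": {"motion": [[[-1.5,0.8,-0.5,0,0,0,8.7],[-2.2,1.3,-0.5,0,0,0,8.7],[-2.5,1.5,-0.5,0,0,0,8.7],[-2.5,1.5,-0.5,0,0,0,8.7],[-2.5,1.5,-0.5,0,0,0,8.7],[-2.5,1.5,-0.5,0,0,0,8.7],[-2.5,1.5,0,0,0,0,8.7],[-2.5,1.5,0,0,0,0,8.7]]]}}

```text
time_s: 1.05
tcp_pos: [0.4019, -0.4368, 0.2572]
eef_rot: [-180.0, 0.0, -155.9]
contact_force: [0.1, 0.7, 0.4]
gripper_width: 0.0869
```

```bash
cat >> h.py <<'E'
def plan(yaw,dworld,dyaw,n):
    """n equal rows: world shift dworld (m), yaw change dyaw (deg); prints tool rows cm/deg"""
    out=[]
    for i in range(n):
        R=Rot.from_euler('xyz',[180,0,yaw+dyaw*i/n],degrees=True).as_matrix()
        out.append((np.round(R.T@np.array(dworld)/n*100,2).tolist(), round(-dyaw/n,2)))
    return out
E
python3 - <<'E'
from plant import r, vision
from h import *
s=r.get_state(); print(s["joints"].round(1), s["tcp_pos"], s["eef_rot"])
for row in plan(-155.9,[.505-.4019,-.289+.4368,0],-65,8): print(row)
c=vision.capture("wrist"); print(np.round(c["T_tool_cam"],4).tolist(), np.round(c["camera_matrix"],1).tolist())
cv2.imwrite("pics/w0.png",c["pixels"])
E
```

```text
[-28.5  11.9  -7.3  -0.  -70.8 -37.3] [ 0.40191445 -0.43681745  0.25716904] [-1.79960642e+02  3.75423508e-02 -1.55876665e+02]
([-1.93, 1.16, 0.0], 8.12)
([-1.75, 1.42, 0.0], 8.12)
([-1.53, 1.65, 0.0], 8.12)
([-1.28, 1.85, 0.0], 8.12)
([-1.01, 2.02, 0.0], 8.12)
([-0.71, 2.14, 0.0], 8.12)
([-0.4, 2.22, 0.0], 8.12)
([-0.08, 2.25, 0.0], 8.12)
[[-0.0001, 0.9549, 0.2969, 0.0799], [1.0, 0.0001, 0.0001, 0.0013], [0.0, 0.2969, -0.9549, -0.1587], [0.0, 0.0, 0.0, 1.0]] [[350.8, 0.0, 284.1], [0.0, 350.8, 210.4], [0.0, 0.0, 1.0]]
```

View pics/w0.png

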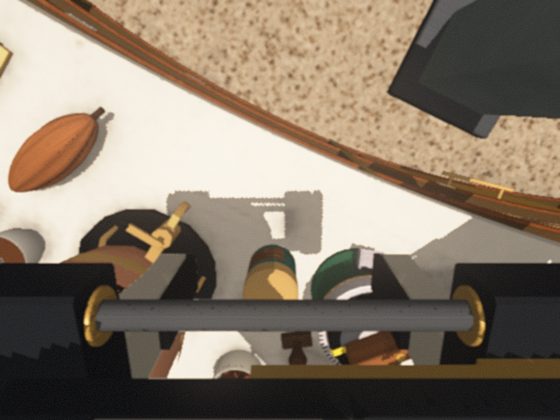

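The wrist view is looking back toward the robot. The grinder and its bar are at about (370,340), partly hidden by the gripper rod. I'll turn the tool the other way (yaw about -41°) so that the wrist camera sits on the pointer and band side.

Run:
```python
from h import *
for row in plan(-155.9,[.505-.4019,-.289+.4368,0],60,8): print(row)
```

```text
([-1.93, 1.16, 0.0], -7.5)
([-2.07, 0.9, 0.0], -7.5)
([-2.17, 0.62, 0.0], -7.5)
([-2.23, 0.33, 0.0], -7.5)
([-2.25, 0.04, 0.0], -7.5)
([-2.24, -0.25, -0.0], -7.5)
([-2.19, -0.54, -0.0], -7.5)
([-2.1, -0.83, -0.0], -7.5)
```

Request:
{"method": "play_rows", "body": {"motion": [[[-1.9,1.2,0,0,0,-7.5,8.7],[-2.1,0.9,0,0,0,-7.5,8.7],[-2.2,0.6,0,0,0,-7.5,8.7],[-2.2,0.3,0,0,0,-7.5,8.7],[-2.2,0,0,0,0,-7.5,8.7],[-2.2,-0.2,0,0,0,-7.5,8.7],[-2.2,-0.5,0,0,0,-7.5,8.7],[-2.1,-0.8,0,0,0,-7.5,8.7]]]}}

```text
time_s: 1.9
tcp_pos: [0.5036, -0.2895, 0.2569]
eef_rot: [-180.0, 0.0, -95.6]
contact_force: [0.6, -0.0, 1.1]
gripper_width: 0.0869
```

Request:
{"method": "play_rows", "body": {"motion": [[[0,0,0,0,0,-7.5,8.7],[0,0,0,0,0,-7.5,8.7],[0,0,0,0,0,-7.5,8.7],[0,0,0,0,0,-7.5,8.7],[0,0,0,0,0,-7.5,8.7],[0,0,0,0,0,-7.5,8.7],[0,0,0,0,0,-7.5,8.7],[0,0,0,0,0,0,8.7]]]}}

```text
time_s: 2.7
tcp_pos: [0.5032, -0.2903, 0.2568]
eef_rot: [-180.0, -0.0, -43.3]
contact_force: [-0.1, -0.0, 0.4]
gripper_width: 0.0874
```

Run:
```python
from plant import r, vision
from h import *
s=r.get_state(); print(s["joints"].round(1), s["tcp_pos"].round(4), s["eef_rot"].round(2))
c=vision.capture("wrist")
cv2.imwrite("pics/w1.png",c["pixels"])
```

```text
[-10.7  10.7  -8.9  -0.  -70.4  57.5] [ 0.5032 -0.2903  0.2568] [-1.7999e+02 -1.0000e-02 -4.3260e+01]
```

View pics/w1.png

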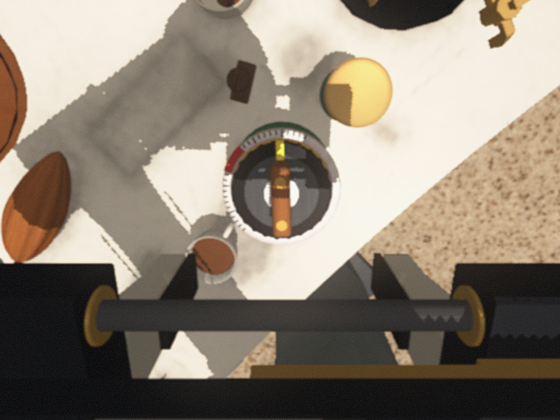

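The wrist view now shows the wheel clearly: disc centred near (281,192), pointer at (281,150), red band at (234,160), bar running vertically at about (281,200), tin at (357,92), stamp at (241,82) and cup at (212,257). Next I'll measure them.

```bash
cat >> h.py <<'E'
def Twrist(s,c):
    T=np.eye(4); T[:3,:3]=Rot.from_euler('xyz',s["eef_rot"],degrees=True).as_matrix(); T[:3,3]=s["tcp_pos"]
    return T@np.asarray(c["T_tool_cam"])
def blobs(m,roi,amin=6):
    mm=np.zeros_like(m); x0,y0,x1,y1=roi; mm[y0:y1,x0:x1]=m[y0:y1,x0:x1]
    n,l,st,ce=cv2.connectedComponentsWithStats(mm)
    return [(st[i,4],ce[i],(l==i).astype(np.uint8)) for i in range(1,n) if st[i,4]>=amin]
E
cat > meas.py <<'E'
from plant import r, vision
from h import *
s=r.get_state(); c=vision.capture("wrist"); img=c["pixels"]; T=Twrist(s,c)
roi=(215,110,350,255)
red=blobs(mask(img,[0,170,70],[5,255,255])|mask(img,[174,170,70],[180,255,255]),roi)
yel=blobs(mask(img,[25,170,120],[36,255,255]),roi,10)
wood=blobs(mask(img,[6,120,60],[22,255,255]),roi,60)
for n,b,z in (("red",red,.0945),("yel",yel,.1045),("wood",wood,.1425)):
    for a,ce,l in b:
        print(n,a,np.round(ce,1),np.round(onplane(c,ce,z,T),4))
        if n=="wood":
            ys,xs=np.nonzero(l); rr=cv2.minAreaRect(np.column_stack([xs,ys]).astype(np.float32)); bx=cv2.boxPoints(rr)
            print([np.round(onplane(c,p,.1425,T)[:2],4).tolist() for p in bx])
hsv=cv2.cvtColor(img,cv2.COLOR_BGR2HSV)
m=mask(img,[0,0,0],[180,110,70])
for a,ce,l in blobs(m,roi,300):
    cs,_=cv2.findContours(l,cv2.RETR_EXTERNAL,cv2.CHAIN_APPROX_NONE); k=max(cs,key=len)
    (x,y),rad=cv2.minEnclosingCircle(k); print("disc",a,x,y,rad,np.round(onplane(c,(x,y),.1045,T),4))
E
python3 meas.py
python3 - <<'E'
import cv2
i=cv2.imread("pics/w1.png"); cv2.imwrite("pics/w1z.png",cv2.resize(i[110:260,210:350],None,fx=4,fy=4,interpolation=cv2.INTER_CUBIC))
E
```

```text
red 13 [239.3 151.1] [ 0.5585 -0.2851  0.0945]
red 13 [228.1 165.2] [ 0.5566 -0.2684  0.0945]
yel 15 [278.1 151.9] [ 0.5345 -0.3113  0.1045]
wood 217 [341.  115.2] [ 0.5251 -0.3686  0.1425]
[[0.5346, -0.364], [0.5238, -0.3754], [0.516, -0.3688], [0.527, -0.3573]]
wood 224 [278.9 146.8] [ 0.5402 -0.3185  0.1425]
[[0.5648, -0.3002], [0.5237, -0.3458], [0.5119, -0.3357], [0.5537, -0.2894]]
wood 1330 [280.3 198.4] [ 0.5097 -0.2908  0.1425]
[[0.5412, -0.3093], [0.5313, -0.3203], [0.4802, -0.2747], [0.4909, -0.2628]]
wood 188 [221.5 248.5] [ 0.5122 -0.2246  0.1425]
[[0.5125, -0.2169], [0.5212, -0.2262], [0.5114, -0.2366], [0.5026, -0.2274]]
disc 1039 307.0 164.0 31.827760696411133 [ 0.509  -0.3225  0.1045]
disc 1575 272.0 188.49462890625 46.5054817199707 [ 0.5144 -0.2843  0.1045]
```

View pics/w1z.png

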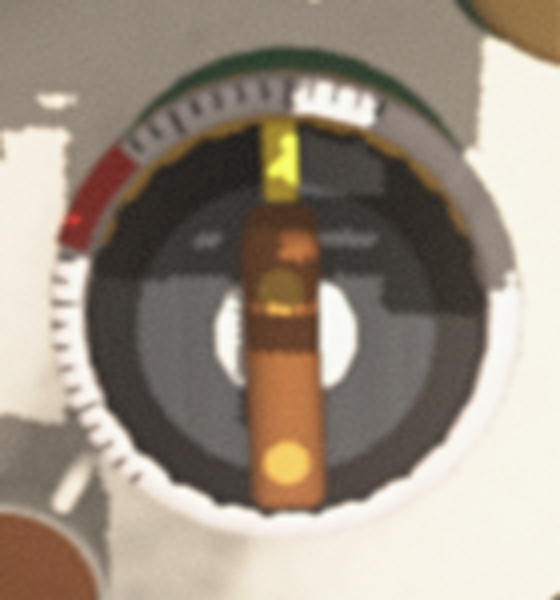

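Run:
```python
from plant import r, vision
from h import *
s=r.get_state(); c=vision.capture("wrist"); img=c["pixels"]; T=Twrist(s,c)
z=lambda u,v:(210+u/4-.375,110+v/4-.375)
P=lambda u,v,h:onplane(c,z(u,v),h,T)[:2]
a,b=P(280,288,.1425),P(288,462,.1425); print("bolts",a,b,(a+b)/2,np.degrees(np.arctan2(*(a-b)[::-1])))
e=P(289,507,.1425);print("near end",e)
# outer collar rim pts
pts=np.array([P(u,v,.0945) for u,v in [(52,330),(60,250),(75,400),(110,455),(180,510),(285,535),(380,515),(450,460),(500,380),(518,290),(490,195),(100,170),(180,102),(285,75),(380,95)]])
A=np.column_stack([2*pts,np.ones(len(pts))]);x=np.linalg.lstsq(A,(pts**2).sum(1),rcond=None)[0]
R=np.sqrt(x[2]+x[0]**2+x[1]**2);print("collar",x[:2],R,np.round(np.hypot(*(pts-x[:2]).T),4))
ax=x[:2]
for n,u,v,h in [("red1",128,155,.0945),("red2",75,248,.0945),("redmid",95,198,.0945),("yeltip",281,122,.1045)]:
    p=P(u,v,h); d=p-ax; print(n,p,np.hypot(*d),np.degrees(np.arctan2(d[1],d[0])))
print(s["tcp_pos"],s["eef_rot"])
```

```text
bolts [ 0.52000581 -0.30006326] [ 0.49240719 -0.27587135] [ 0.5062065 -0.2879673] -41.23657681313078
near end [ 0.48506934 -0.26914315]
collar [ 0.50708846 -0.28835176] 0.05473784597964525 [0.0549 0.0543 0.0543 0.0547 0.0553 0.0555 0.0553 0.0537 0.0536 0.0549
 0.055  0.0541 0.0546 0.0553 0.0553]
red1 [ 0.55874668 -0.28858284] 0.05165873839617546 -0.2563022650345355
red2 [ 0.55225833 -0.26439604] 0.05112918670568306 27.9391183630449
redmid [ 0.55712069 -0.2761085 ] 0.051508459681980576 13.750480110062073
yeltip [ 0.54078932 -0.31965694] 0.04599741354472726 -42.889426412556276
[ 0.5031831  -0.29052008  0.25676434] [-1.79990709e+02 -1.25129982e-02 -4.35941444e+01]
```

Run:
```python
from plant import r, vision
from h import *
c=vision.capture("wrist")
for i in range(4):
    s=r.get_state(); T=Twrist(s,c); print(s["tcp_pos"].round(5),s["eef_rot"].round(3))
    Tt=T@np.linalg.inv(np.asarray(c["T_tool_cam"]))
    p=onplane(c,(280.6,203.4),.1425,T); print(p, (np.linalg.inv(Tt)@np.append(p,1))[:3])
    c=vision.capture("wrist")
print(np.asarray(c["T_tool_cam"]),c["camera_matrix"])
```

```text
[ 0.50315 -0.29065  0.25667] [-1.79994e+02 -5.00000e-03 -4.35510e+01]
[ 0.5064415  -0.28831101  0.1425    ] [ 0.00076141 -0.00394903  0.11417143]
[ 0.50316 -0.29073  0.25665] [-1.79994e+02 -7.00000e-03 -4.35160e+01]
[ 0.50645804 -0.28839046  0.1425    ] [ 0.00076741 -0.00394934  0.11415278]
[ 0.50318 -0.29075  0.25662] [-1.79997e+02 -4.00000e-03 -4.34870e+01]
[ 0.50646922 -0.28841712  0.1425    ] [ 0.00077753 -0.00394952  0.11411993]
[ 0.50316 -0.29079  0.25657] [-1.79997e+02 -2.00000e-03 -4.34660e+01]
[ 0.50646176 -0.28846753  0.1425    ] [ 0.00079146 -0.00394948  0.11407358]
[[-1.05279209e-04  9.54970585e-01  2.96700474e-01  7.96335369e-02]
 [ 9.99999989e-01  6.99733085e-05  1.29614746e-04 -1.11092316e-03]
 [ 1.03017156e-04  2.96700484e-01 -9.54970582e-01 -1.58703364e-01]
 [ 0.00000000e+00  0.00000000e+00  0.00000000e+00  1.00000000e+00]] [[350.81960236   0.         284.06325951]
 [  0.         350.81960236 210.37147773]
 [  0.           0.           1.        ]]
```

The wrist calibration shifts a little between reads: its y offset was +1.3 mm, then -1.1 mm. The fingers look symmetric about the principal column, so I take the bar's centre at tool y ≈ -2.7 mm, x ≈ +0.8 mm. That matches the top camera. I'll go down with the fingers part open.

Request:
{"method": "play_rows", "body": {"motion": [[[0.1,-0.1,0.8,0,0,-1.7,5],[0,-0.1,1.6,0,0,0,5],[0,-0.07,1.8,0,0,0,5],[0,0,1.8,0,0,0,5],[0,0,1.8,0,0,0,5],[0,0,1.5,0,0,0,5],[0,0,1.0,0,0,0,5],[0,0,0.7,0,0,0,5]]]}}

```text
time_s: 3.9
tcp_pos: [0.5053, -0.2895, 0.1454]
eef_rot: [180.0, 0.1, -41.7]
contact_force: [-0.0, -0.0, -0.0]
gripper_width: 0.0496
```

Run:
```python
from plant import r, vision
from h import *
s=r.get_state(); print(s["tcp_pos"].round(4), s["eef_rot"].round(2), s["contact_force"].round(1), s["moment"].round(2), s["gripper_width"])
c=vision.capture("wrist"); cv2.imwrite("pics/w2.png",c["pixels"]); print(np.asarray(c["T_tool_cam"])[:3,3])
print(proj(c,np.append(s["tcp_pos"][:2],.1425),Twrist(s,c)))
```

```text
[ 0.5053 -0.2895  0.1454] [ 1.7997e+02  6.0000e-02 -4.1660e+01] [-0. -0. -0.] [-0.04  0.12  0.01] 0.04964608027823843
[ 0.07966837 -0.0011404  -0.15870306]
[286.35636541 265.82352098]
```

View pics/w2.png

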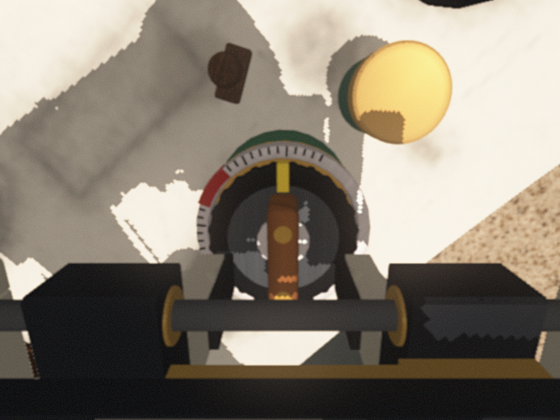

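The bar runs at column ~283, midway between the finger edges (233 and 334). It is centred and parallel, so I'll go down the last 3.6 cm.

Request:
{"method": "play_rows", "body": {"motion": [[[0,0,0.6,0,0,0,5],[0,0,0.8,0,0,0,5],[0,0,0.8,0,0,0,5],[0,0,0.6,0,0,0,5],[0,0,0.4,0,0,0,5],[0,0,0.3,0,0,0,5],[0,0,0.1,0,0,0,5],[0,0,0,0,0,0,5]]]}}

```text
time_s: 4.75
tcp_pos: [0.5057, -0.2896, 0.1105]
eef_rot: [180.0, -0.0, -41.7]
contact_force: [-0.4, 0.2, 0.1]
gripper_width: 0.0502
```

Request:
{"method": "play_rows", "body": {"motion": [[[0,0,0,0,0,0,3],[0,0,0,0,0,0,2],[0,0,0,0,0,0,1.5],[0,0,0,0,0,0,1.2],[0,0,0,0,0,0,1],[0,0,0,0,0,0,1],[0,0,0,0,0,0,1],[0,0,0,0,0,0,1]]], "newtons": 15}}

```text
time_s: 5.55
tcp_pos: [0.506, -0.2893, 0.1106]
eef_rot: [-180.0, -0.0, -41.7]
contact_force: [0.5, 3.3, 1.0]
gripper_width: 0.016
```

Run:
```python
from plant import r, vision
from h import *
s=r.get_state(); print(s["tcp_pos"].round(4), s["eef_rot"].round(2), s["contact_force"].round(1), s["moment"].round(2), s["gripper_width"])
R=Rot.from_euler('xyz',s["eef_rot"],degrees=True).as_matrix(); print("tool frame F",(R.T@s["contact_force"]).round(2))
```

```text
[ 0.506  -0.2893  0.1106] [-1.7997e+02 -2.0000e-02 -4.1680e+01] [0.5 3.3 1. ] [ 1.34 -0.52  0.11] 0.015965602777076766
tool frame F [-1.8  -2.82 -0.98]
```

The fingers closed on 16.0 mm, which is the bar's width. The small side force (-2.8 N along tool y) asks for about -0.4 mm in y. I'll correct that and start turning anticlockwise, which is negative about tool z.

Request:
{"method": "play_rows", "body": {"motion": [[[0,-0.04,0,0,0,-1.5,1],[0,0,0,0,0,-3,1],[0,0,0,0,0,-3,1],[0,0,0,0,0,-3,1],[0,0,0,0,0,-3,1],[0,0,0,0,0,-3,1],[0,0,0,0,0,-1.5,1],[0,0,0,0,0,0,1]]]}}

```text
time_s: 6.35
tcp_pos: [0.506, -0.2893, 0.1106]
eef_rot: [180.0, -0.0, -23.7]
contact_force: [2.0, 2.9, 1.2]
gripper_width: 0.016
```

```bash
cat > st.py <<'E'
from plant import r
from h import *
s=r.get_state(); R=Rot.from_euler('xyz',s["eef_rot"],degrees=True).as_matrix()
print(round(s["time_s"],2),s["tcp_pos"].round(4), s["eef_rot"].round(2), "F",s["contact_force"].round(1),"M", s["moment"].round(2), "w",round(s["gripper_width"],4),"Ftool",(R.T@s["contact_force"]).round(1),"j6",s["joints"][5].round(1))
E
python3 st.py
```

```text
6.35 [ 0.506  -0.2893  0.1106] [ 1.800e+02 -1.000e-02 -2.366e+01] F [2.  2.9 1.2] M [ 0.92 -0.34  0.01] w 0.016 Ftool [ 0.6 -3.4 -1.2] j6 76.9
```

Request:
{"method": "play_rows", "body": {"motion": [[[0,-0.04,0,0,0,-2,1],[0,0,0,0,0,-4,1],[0,0,0,0,0,-5,1],[0,0,0,0,0,-5,1],[0,0,0,0,0,-5,1],[0,0,0,0,0,-5,1],[0,0,0,0,0,-4,1],[0,0,0,0,0,0,1]]]}}

```text
time_s: 7.15
tcp_pos: [0.5061, -0.2893, 0.1106]
eef_rot: [180.0, 0.0, 6.3]
contact_force: [0.7, -0.0, 0.0]
gripper_width: 0.0162
```

```bash
python3 st.py
python3 - <<'E'
from plant import r, vision
from h import *
c=vision.capture("wrist"); cv2.imwrite("pics/w3.png",c["pixels"])
c=vision.capture("scene"); cv2.imwrite("pics/s3.png",cv2.resize(c["pixels"][120:300,230:430],None,fx=3,fy=3,interpolation=cv2.INTER_CUBIC))
E
```

```text
7.15 [ 0.5061 -0.2893  0.1106] [1.7997e+02 1.0000e-02 6.3300e+00] F [ 0.7 -0.   0. ] M [-0.11 -0.21  0.02] w 0.0162 Ftool [ 0.7  0.1 -0. ] j6 106.8
```

View pics/w3.png

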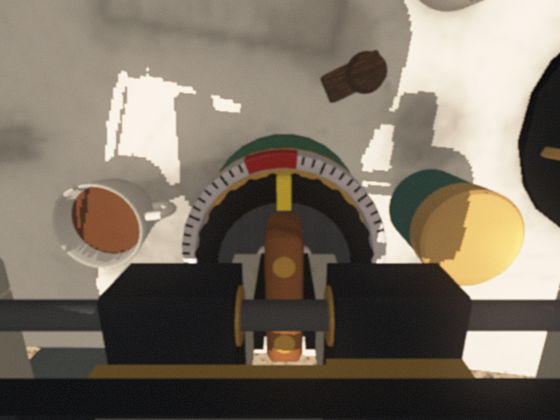

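View pics/s3.png

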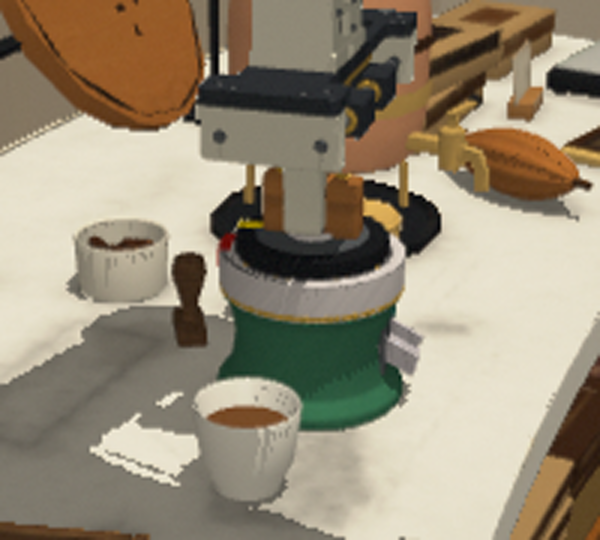

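The wrist view shows the wheel turning with the tool. The pointer is at (284,185) with its tip at about (284,173), and the red band spans (246,162) to (298,157) with its middle near (271,160). Next I'll measure the remaining angle.

Run:
```python
from plant import r, vision
from h import *
s=r.get_state(); ax=np.array([.5061,-.2893])
for k in range(2):
    c=vision.capture("wrist"); img=c["pixels"]; T=Twrist(s,c)
    roi=(235,140,310,215)
    m=mask(img,[0,150,60],[5,255,255])|mask(img,[174,150,60],[180,255,255])
    for a,ce,l in blobs(m,roi,30):
        ys,xs=np.nonzero(l)
        P=np.array([onplane(c,p,.0945,T)[:2] for p in zip(xs,ys)])-ax
        an=np.degrees(np.arctan2(P[:,1],P[:,0])); print("red",a,ce,P.mean(0)+ax,"ang",an.min(),an.max(),an.mean(), "r",np.hypot(*P.T).mean())
    m=mask(img,[24,170,100],[36,255,255])
    for a,ce,l in blobs(m,roi,30):
        ys,xs=np.nonzero(l)
        P=np.array([onplane(c,p,.1045,T)[:2] for p in zip(xs,ys)])-ax
        an=np.degrees(np.arctan2(P[:,1],P[:,0])); print("yel",a,ce,P.mean(0)+ax,"ang",an.min(),an.max(),an.mean(), "r",np.hypot(*P.T).max())
    print(np.asarray(c["T_tool_cam"])[:3,3])
```

```text
red 865 [270.88323699 159.97225434] [ 0.55778415 -0.27551348] ang 1.6563943642294234 28.590040733742622 14.91664681199212 r 0.0539748301443819
[ 0.08082018 -0.00145446 -0.15870408]
red 868 [270.88018433 160.00691244] [ 0.55776706 -0.27551378] ang 1.6563655936617612 28.589839338939772 14.918932923367553 r 0.0539603481156956
[ 0.08082052 -0.00145441 -0.15870407]
```

The band's middle is at yaw ≈ 13.6°, 7.2° further on. I'll turn to it while the wheel is still raised.

Request:
{"method": "play_rows", "body": {"motion": [[[0,0,0,0,0,-1.2,1],[0,0,0,0,0,-2,1],[0,0,0,0,0,-2,1],[0,0,0,0,0,-2,1],[0,0,0,0,0,0,1],[0,0,0,0,0,0,1],[0,0,0,0,0,0,1],[0,0,0,0,0,0,1]]]}}

```text
time_s: 8.15
tcp_pos: [0.5061, -0.2891, 0.1106]
eef_rot: [180.0, 0.0, 13.5]
contact_force: [0.2, -4.2, 0.5]
gripper_width: 0.0161
```

```bash
python3 st.py
python3 - <<'E'
from plant import r, vision
from h import *
c=vision.capture("wrist"); cv2.imwrite("pics/w4.png",c["pixels"][120:380,140:440])
E
```

```text
8.15 [ 0.5061 -0.2891  0.1106] [179.98   0.    13.49] F [ 0.2 -4.2  0.5] M [-1.73 -0.04  0.03] w 0.0161 Ftool [-0.8  4.1 -0.5] j6 114.0
```

View pics/w4.png

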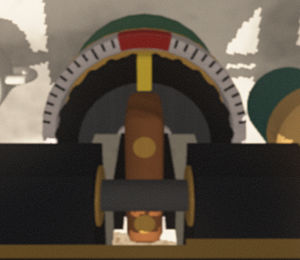

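The pointer now stands in the middle of the red band: in the crop, pointer at column 145, band from 119 to 171. I'll ease off the side force, then turn back to the lower end of the band to start the search there.

Request:
{"method": "play_rows", "body": {"motion": [[[0,0.05,0,0,0,0,1],[0,0,0,0,0,1.5,1],[0,0,0,0,0,2.5,1],[0,0,0,0,0,2.5,1],[0,0,0,0,0,2.5,1],[0,0,0,0,0,2,1],[0,0,0,0,0,1,1],[0,0,0,0,0,0,1]]]}}

```text
time_s: 9.0
tcp_pos: [0.5061, -0.2892, 0.1105]
eef_rot: [-180.0, 0.0, 1.5]
contact_force: [-0.6, -1.6, 2.1]
gripper_width: 0.0159
```

```bash
python3 st.py; python3 st.py
```

```text
9.0 [ 0.5061 -0.2892  0.1105] [-1.7999e+02  1.0000e-02  1.4800e+00] F [-0.6 -1.6  2.1] M [-0.65  0.32 -0.01] w 0.0159 Ftool [-0.7  1.6 -2.1] j6 102.0
9.0 [ 0.5061 -0.2892  0.1105] [-1.7999e+02  1.0000e-02  1.4800e+00] F [-0.6 -1.6  2.1] M [-0.65  0.32 -0.01] w 0.0159 Ftool [-0.7  1.6 -2.1] j6 102.0
```

Now a gentle press: 2 mm down, then check the force.

Request:
{"method": "play_rows", "body": {"motion": [[[0,0.01,0.03,0,0,0,1],[0,0,0.03,0,0,0,1],[0,0,0.03,0,0,0,1],[0,0,0.03,0,0,0,1],[0,0,0.03,0,0,0,1],[0,0,0.03,0,0,0,1],[0,0,0.02,0,0,0,1],[0,0,0,0,0,0,1]]]}}

```text
time_s: 9.8
tcp_pos: [0.5061, -0.2893, 0.1085]
eef_rot: [-180.0, 0.0, 1.5]
contact_force: [-1.9, 2.2, 3.0]
gripper_width: 0.0159
```

```bash
python3 st.py
```

```text
9.8 [ 0.5061 -0.2893  0.1085] [-1.7999e+02  1.0000e-02  1.5100e+00] F [-1.9  2.2  3. ] M [0.69 0.55 0.01] w 0.0159 Ftool [-1.9 -2.2 -3. ] j6 102.1
```

Request:
{"method": "play_rows", "body": {"motion": [[[0,-0.01,0.03,0,0,0,1],[0,0,0.03,0,0,0,1],[0,0,0.02,0,0,0,1],[0,0,0.02,0,0,0,1],[0,0,0,0,0,0,1],[0,0,0,0,0,0,1],[0,0,0,0,0,0,1],[0,0,0,0,0,0,1]]]}}

```text
time_s: 10.6
tcp_pos: [0.5061, -0.2893, 0.1077]
eef_rot: [-180.0, 0.0, 1.5]
contact_force: [-2.2, 3.5, 5.5]
gripper_width: 0.0158
```

```bash
python3 st.py
```

```text
10.6 [ 0.5061 -0.2893  0.1077] [-1.80e+02  1.00e-02  1.51e+00] F [-2.2  3.5  5.5] M [ 1.02  0.94 -0.02] w 0.0158 Ftool [-2.1 -3.5 -5.5] j6 102.1
```

Request:
{"method": "play_rows", "body": {"motion": [[[0,-0.03,0.02,0,0,0,1],[0,0,0.02,0,0,0,1],[0,0,0.02,0,0,0,1],[0,0,0.02,0,0,0,1],[0,0,0,0,0,0,1],[0,0,0,0,0,0,1],[0,0,0,0,0,0,1],[0,0,0,0,0,0,1]]]}}

```text
time_s: 11.4
tcp_pos: [0.5061, -0.2892, 0.1072]
eef_rot: [180.0, 0.0, 1.5]
contact_force: [-3.2, 1.9, 6.2]
gripper_width: 0.016
```

```bash
python3 st.py
```

```text
11.4 [ 0.5061 -0.2892  0.1072] [179.98   0.     1.52] F [-3.2  1.9  6.2] M [0.72 1.14 0.05] w 0.016 Ftool [-3.2 -2.  -6.2] j6 102.0
```

Run:
```python
from plant import r, vision
from h import *
c=vision.capture("wrist"); b=c["pixels"][120:380,140:440]; cv2.imwrite("pics/w5.png",b)
a=cv2.imread("pics/w4.png"); cv2.imwrite("pics/w45.png",cv2.resize(np.hstack([a[10:180,90:200],b[10:180,90:200]]),None,fx=3.4,fy=3.4,interpolation=cv2.INTER_CUBIC))
for im in (a,b):
    roi=im[:, 135:155]
    hsv=cv2.cvtColor(roi,cv2.COLOR_BGR2HSV); 
    print([tuple(hsv[y,9]) for y in range(44,62)])
s=vision.capture("scene"); cv2.imwrite("pics/s5.png",cv2.resize(s["pixels"][120:300,230:430],None,fx=3,fy=3,interpolation=cv2.INTER_CUBIC))
# normalised patch tracking pointer end/bolt
g=lambda i:cv2.cvtColor(i,cv2.COLOR_BGR2GRAY)
for n,(x0,y0,x1,y1) in {"bolt":(130,133,160,162),"bar":(128,95,165,125)}.items():
    t=g(a)[y0:y1,x0:x1]; R=cv2.matchTemplate(g(b)[y0-8:y1+8,x0-8:x1+8],t,cv2.TM_CCOEFF_NORMED); _,v,_,p=cv2.minMaxLoc(R); print(n,v,p[0]-8,p[1]-8, R[p[1]-1:p[1]+2,p[0]].round(3))
```

```text
[(np.uint8(2), np.uint8(199), np.uint8(114)), (np.uint8(2), np.uint8(200), np.uint8(115)), (np.uint8(1), np.uint8(193), np.uint8(115)), (np.uint8(3), np.uint8(171), np.uint8(118)), (np.uint8(8), np.uint8(141), np.uint8(121)), (np.uint8(15), np.uint8(146), np.uint8(124)), (np.uint8(18), np.uint8(161), np.uint8(130)), (np.uint8(19), np.uint8(163), np.uint8(136)), (np.uint8(20), np.uint8(173), np.uint8(134)), (np.uint8(22), np.uint8(179), np.uint8(137)), (np.uint8(23), np.uint8(186), np.uint8(133)), (np.uint8(24), np.uint8(187), np.uint8(135)), (np.uint8(23), np.uint8(189), np.uint8(146)), (np.uint8(23), np.uint8(187), np.uint8(161)), (np.uint8(24), np.uint8(188), np.uint8(157)), (np.uint8(23), np.uint8(185), np.uint8(168)), (np.uint8(23), np.uint8(188), np.uint8(171)), (np.uint8(23), np.uint8(192), np.uint8(169))]
[(np.uint8(2), np.uint8(198), np.uint8(116)), (np.uint8(2), np.uint8(202), np.uint8(115)), (np.uint8(1), np.uint8(199), np.uint8(114)), (np.uint8(2), np.uint8(200), np.uint8(116)), (np.uint8(2), np.uint8(185), np.uint8(116)), (np.uint8(6), np.uint8(145), np.uint8(118)), (np.uint8(15), np.uint8(126), np.uint8(125)), (np.uint8(18), np.uint8(153), np.uint8(132)), (np.uint8(20), np.uint8(164), np.uint8(137)), (np.uint8(22), np.uint8(186), np.uint8(130)), (np.uint8(23), np.uint8(194), np.uint8(130)), (np.uint8(23), np.uint8(187), np.uint8(135)), (np.uint8(23), np.uint8(191), np.uint8(148)), (np.uint8(23), np.uint8(185), np.uint8(160)), (np.uint8(23), np.uint8(190), np.uint8(161)), (np.uint8(23), np.uint8(188), np.uint8(168)), (np.uint8(23), np.uint8(189), np.uint8(171)), (np.uint8(24), np.uint8(192), np.uint8(166))]
bolt 0.987839937210083 0 0 [0.957 0.988 0.96 ]
bar 0.9322583675384521 0 0 [0.908 0.932 0.92 ]
```

View pics/w45.png

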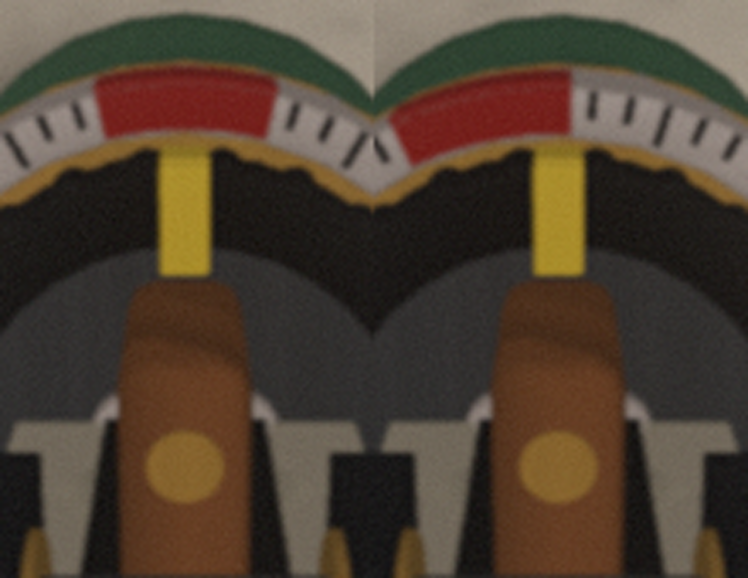

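View pics/s5.png

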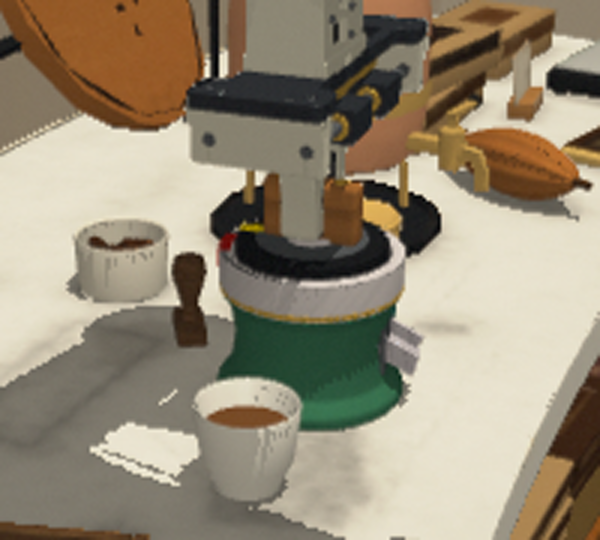

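The bar did not shift in the gripper (bolt unchanged to well under a pixel), so the wheel has come down about 3.4 mm with the tool. I'll start the slow sweep at this light press, 2° per call, watching the push back.

Request:
{"method": "play_rows", "body": {"motion": [[[0,-0.02,0,0,0,-0.3,1],[0,0,0,0,0,-0.3,1],[0,0,0,0,0,-0.3,1],[0,0,0,0,0,-0.3,1],[0,0,0,0,0,-0.3,1],[0,0,0,0,0,-0.3,1],[0,0,0,0,0,-0.2,1],[0,0,0,0,0,0,1]]]}}

```text
time_s: 12.3
tcp_pos: [0.5061, -0.2893, 0.1072]
eef_rot: [180.0, -0.0, 3.5]
contact_force: [-3.7, 2.2, 5.8]
gripper_width: 0.0161
```

```bash
python3 st.py
```

```text
12.3 [ 0.5061 -0.2893  0.1072] [179.97  -0.     3.51] F [-3.7  2.2  5.8] M [ 0.3   1.14 -0.14] w 0.0161 Ftool [-3.5 -2.4 -5.8] j6 104.0
```

Request:
{"method": "play_rows", "body": {"motion": [[[-0.03,-0.02,0.02,0,0,-0.3,1],[0,0,0.02,0,0,-0.3,1],[0,0,0,0,0,-0.3,1],[0,0,0,0,0,-0.3,1],[0,0,0,0,0,-0.3,1],[0,0,0,0,0,-0.3,1],[0,0,0,0,0,-0.2,1],[0,0,0,0,0,0,1]]]}}

```text
time_s: 13.1
tcp_pos: [0.5061, -0.2891, 0.1064]
eef_rot: [180.0, -0.0, 5.5]
contact_force: [0.2, -5.3, 0.9]
gripper_width: 0.0162
```

```bash
python3 st.py
```

```text
13.1 [ 0.5061 -0.2891  0.1064] [ 1.7997e+02 -1.0000e-02  5.5200e+00] F [ 0.2 -5.3  0.9] M [-2.07  0.17 -0.06] w 0.0162 Ftool [-0.3  5.3 -0.9] j6 106.0
```

The push back fell from 5.8 N to 0.9 N. That is either the slot or a slip of the pads on the bar, so I'll look before moving further.

```bash
python3 st.py
python3 - <<'E'
from plant import r, vision
from h import *
c=vision.capture("wrist"); b=c["pixels"][120:380,140:440]; cv2.imwrite("pics/w6.png",b)
a=cv2.imread("pics/w5.png"); cv2.imwrite("pics/w56.png",cv2.resize(np.hstack([a[10:180,90:200],b[10:180,90:200]]),None,fx=3.4,fy=3.4,interpolation=cv2.INTER_CUBIC))
g=lambda i:cv2.cvtColor(i,cv2.COLOR_BGR2GRAY)
for n,(x0,y0,x1,y1) in {"bolt":(130,133,160,162),"ptr":(130,50,160,95)}.items():
    t=g(a)[y0:y1,x0:x1]; R=cv2.matchTemplate(g(b)[y0-8:y1+8,x0-8:x1+8],t,cv2.TM_CCOEFF_NORMED); _,v,_,p=cv2.minMaxLoc(R); print(n,v,p[0]-8,p[1]-8, R[p[1]-1:p[1]+2,p[0]].round(3),R[p[1],p[0]-1:p[0]+2].round(3))
E
```

```text
13.1 [ 0.5061 -0.2891  0.1064] [ 1.7997e+02 -1.0000e-02  5.5200e+00] F [ 0.2 -5.3  0.9] M [-2.07  0.17 -0.06] w 0.0162 Ftool [-0.3  5.3 -0.9] j6 106.0
bolt 0.98137366771698 1 0 [0.954 0.981 0.951] [0.981 0.981 0.925]
ptr 0.9910181164741516 0 0 [0.975 0.991 0.98 ] [0.919 0.991 0.98 ]
```

View pics/w56.png

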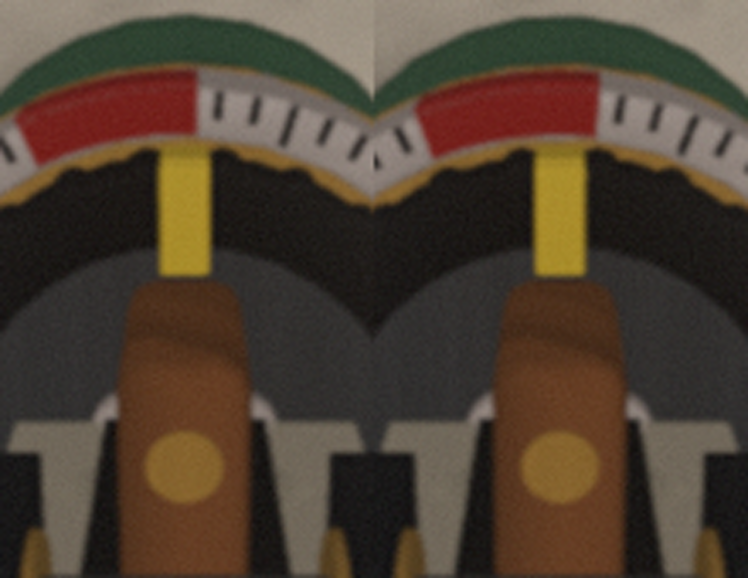

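Nothing slipped: bolt and pointer stayed at the same rows. The tool sank to its commanded height as the push vanished, so the tongue has most likely found the slot. I'll test with 1 mm more down and ease the side force.

Request:
{"method": "play_rows", "body": {"motion": [[[0,0.03,0,0,0,0,1],[0,0.03,0,0,0,0,1],[0,0,0.02,0,0,0,1],[0,0,0.02,0,0,0,1],[0,0,0.02,0,0,0,1],[0,0,0.02,0,0,0,1],[0,0,0.02,0,0,0,1],[0,0,0,0,0,0,1]]]}}

```text
time_s: 13.95
tcp_pos: [0.5061, -0.2892, 0.1054]
eef_rot: [-180.0, -0.0, 5.5]
contact_force: [0.7, -1.2, 1.3]
gripper_width: 0.0158
```

```bash
python3 st.py
```

```text
13.95 [ 0.5061 -0.2892  0.1054] [-1.80e+02 -1.00e-02  5.51e+00] F [ 0.7 -1.2  1.3] M [-0.79 -0.14 -0.05] w 0.0158 Ftool [ 0.5  1.2 -1.3] j6 106.1
```

It went down another 1.0 mm with almost no push back, so the tongue is in the slot. I'll continue down slowly.

Request:
{"method": "play_rows", "body": {"motion": [[[0,0.01,0.03,0,0,0,1],[0,0,0.03,0,0,0,1],[0,0,0.04,0,0,0,1],[0,0,0.04,0,0,0,1],[0,0,0.04,0,0,0,1],[0,0,0.04,0,0,0,1],[0,0,0.03,0,0,0,1],[0,0,0,0,0,0,1]]]}}

```text
time_s: 14.75
tcp_pos: [0.5061, -0.2893, 0.1028]
eef_rot: [-180.0, -0.0, 5.5]
contact_force: [1.8, 1.1, 1.2]
gripper_width: 0.0159
```

```bash
python3 st.py
python3 - <<'E'
from plant import r, vision
from h import *
c=vision.capture("wrist"); b=c["pixels"][120:380,140:440]; cv2.imwrite("pics/w7.png",b)
a=cv2.imread("pics/w6.png"); cv2.imwrite("pics/w67.png",cv2.resize(np.hstack([a[10:180,90:200],b[10:180,90:200]]),None,fx=3.4,fy=3.4,interpolation=cv2.INTER_CUBIC))
g=lambda i:cv2.cvtColor(i,cv2.COLOR_BGR2GRAY)
for n,(x0,y0,x1,y1) in {"bolt":(130,133,160,162),"ptr":(130,50,160,95)}.items():
    t=g(a)[y0:y1,x0:x1]; R=cv2.matchTemplate(g(b)[y0-8:y1+8,x0-8:x1+8],t,cv2.TM_CCOEFF_NORMED); _,v,_,p=cv2.minMaxLoc(R); print(n,v,p[0]-8,p[1]-8, R[p[1]-1:p[1]+2,p[0]].round(3),R[p[1],p[0]-1:p[0]+2].round(3))
E
```

```text
14.75 [ 0.5061 -0.2893  0.1028] [-1.7999e+02 -1.0000e-02  5.5100e+00] F [1.8 1.1 1.2] M [ 0.2  -0.54 -0.05] w 0.0159 Ftool [ 1.9 -1.  -1.2] j6 106.1
bolt 0.9835026264190674 0 0 [0.964 0.984 0.945] [0.978 0.984 0.931]
ptr 0.9902651906013489 0 0 [0.975 0.99  0.978] [0.967 0.99  0.928]
```

View pics/w67.png

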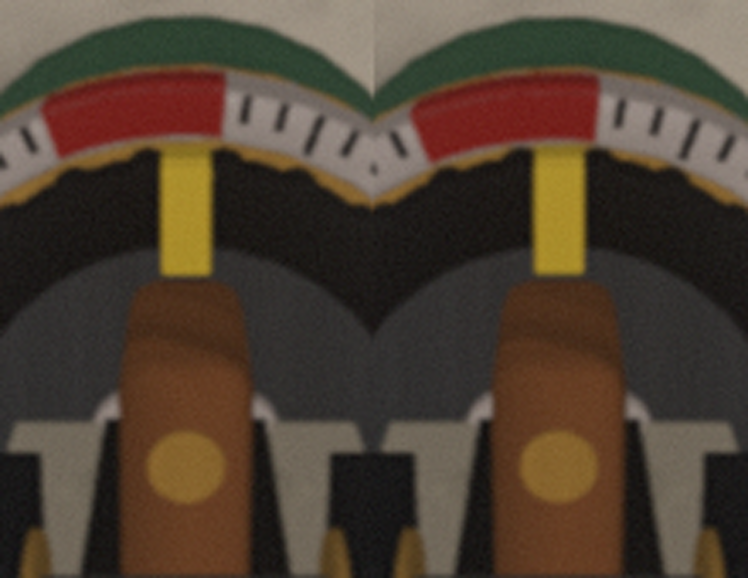

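The wheel is following the gripper down, with no slip. About 2.2 mm remains.

Request:
{"method": "play_rows", "body": {"motion": [[[0,0,0.03,0,0,0,1],[0,0,0.03,0,0,0,1],[0,0,0.04,0,0,0,1],[0,0,0.04,0,0,0,1],[0,0,0.03,0,0,0,1],[0,0,0.03,0,0,0,1],[0,0,0.02,0,0,0,1],[0,0,0,0,0,0,1]]]}}

```text
time_s: 15.6
tcp_pos: [0.506, -0.2893, 0.1007]
eef_rot: [-180.0, -0.0, 5.5]
contact_force: [2.4, 2.3, 2.6]
gripper_width: 0.0159
```

```bash
python3 st.py
```

```text
15.6 [ 0.506  -0.2893  0.1007] [-1.80e+02 -1.00e-02  5.51e+00] F [2.4 2.3 2.6] M [ 0.9  -0.68 -0.04] w 0.0159 Ftool [ 2.6 -2.  -2.6] j6 106.1
```

Fz is still only 2.6 N. I'll add another 0.8 mm to feel for the end stop.

Request:
{"method": "play_rows", "body": {"motion": [[[0,-0.02,0.02,0,0,0,1],[0,0,0.02,0,0,0,1],[0,0,0.02,0,0,0,1],[0,0,0.02,0,0,0,1],[0,0,0,0,0,0,1],[0,0,0,0,0,0,1],[0,0,0,0,0,0,1],[0,0,0,0,0,0,1]]]}}

```text
time_s: 16.4
tcp_pos: [0.5061, -0.2893, 0.1006]
eef_rot: [180.0, -0.0, 5.5]
contact_force: [0.5, 2.9, 7.6]
gripper_width: 0.0159
```

```bash
python3 st.py
```

```text
16.4 [ 0.5061 -0.2893  0.1006] [ 1.7998e+02 -3.0000e-02  5.5200e+00] F [0.5 2.9 7.6] M [ 1.2  -0.07 -0.08] w 0.0159 Ftool [ 0.8 -2.8 -7.6] j6 106.0
```

The tool has stopped at z 0.1006, exactly 10.0 mm below the start, and the force rose to 7.6 N. That is the end stop. I'll take the pressure off, open the fingers and check before lifting.

Request:
{"method": "play_rows", "body": {"motion": [[[0,-0.03,-0.03,0,0,0,1],[0,0,-0.03,0,0,0,1],[0,0,-0.02,0,0,0,1],[0,0,0,0,0,0,1],[0,0,0,0,0,0,1.6],[0,0,0,0,0,0,2.2],[0,0,0,0,0,0,3.2],[0,0,0,0,0,0,4.5]]]}}

```text
time_s: 17.2
tcp_pos: [0.5051, -0.2886, 0.1002]
eef_rot: [-180.0, 0.1, 5.5]
contact_force: [0.4, -0.4, 0.4]
gripper_width: 0.0326
```

Request:
{"method": "play_rows", "body": {"motion": [[[0,0,0,0,0,0,5],[0,0,0,0,0,0,5],[0,0,0,0,0,0,5],[0,0,0,0,0,0,5],[0,0,0,0,0,0,5],[0,0,0,0,0,0,5],[0,0,0,0,0,0,5],[0,0,0,0,0,0,5]]]}}

```text
time_s: 18.0
tcp_pos: [0.5059, -0.2889, 0.1007]
eef_rot: [-180.0, -0.0, 5.5]
contact_force: [-0.2, 0.0, -0.6]
gripper_width: 0.0498
```

```bash
python3 st.py
python3 - <<'E'
from plant import r, vision
from h import *
c=vision.capture("wrist"); cv2.imwrite("pics/w8.png",c["pixels"])
E
```

```text
18.0 [ 0.5059 -0.2889  0.1007] [-180.     -0.      5.51] F [-0.2  0.  -0.6] M [-0.08  0.13  0.02] w 0.0498 Ftool [-0.2 -0.   0.6] j6 106.0
```

View pics/w8.png

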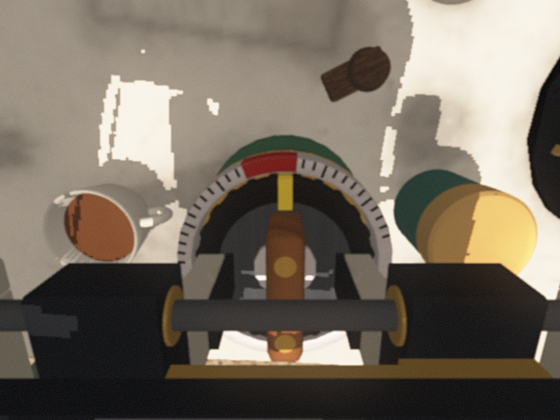

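The fingers are open to 50 mm and clear of the bar, and the pointer is still at the red band (pointer col 286, band 243–298). I'll lift straight up.

Request:
{"method": "play_rows", "body": {"motion": [[[0,0,-0.5,0,0,0,5],[0,0,-1.2,0,0,0,5],[0,0,-2,0,0,0,5],[0,0,-2.5,0,0,0,5],[0,0,-2.5,0,0,0,5],[0,0,-2.5,0,0,0,5],[0,0,-2.5,0,0,0,5],[0,0,-1.5,0,0,0,5]]]}}

```text
time_s: 18.85
tcp_pos: [0.5066, -0.2892, 0.2563]
eef_rot: [179.9, -0.2, 5.5]
contact_force: [-0.1, -0.1, -0.4]
gripper_width: 0.0497
```

```bash
python3 st.py
python3 - <<'E'
from plant import r, vision
from h import *
s=r.get_state(); c=vision.capture("wrist"); cv2.imwrite("pics/w9.png",c["pixels"]); 
t=vision.capture("scene"); cv2.imwrite("pics/s9.png",cv2.resize(t["pixels"][120:300,230:430],None,fx=3,fy=3,interpolation=cv2.INTER_CUBIC))
E
```

```text
18.85 [ 0.5066 -0.2892  0.2563] [179.9   -0.19   5.53] F [-0.1 -0.1 -0.4] M [-0.1   0.11 -0.01] w 0.0497 Ftool [-0.1  0.1  0.4] j6 106.0
```

View pics/w9.png

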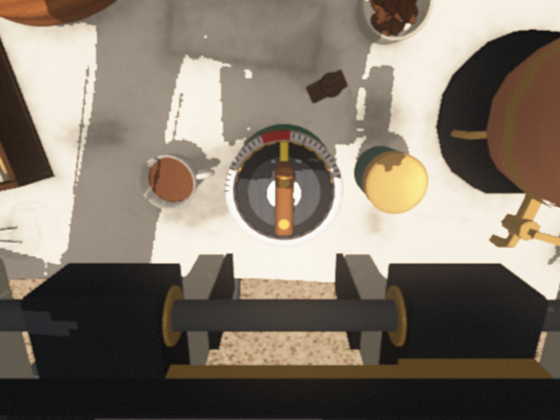

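View pics/s9.png

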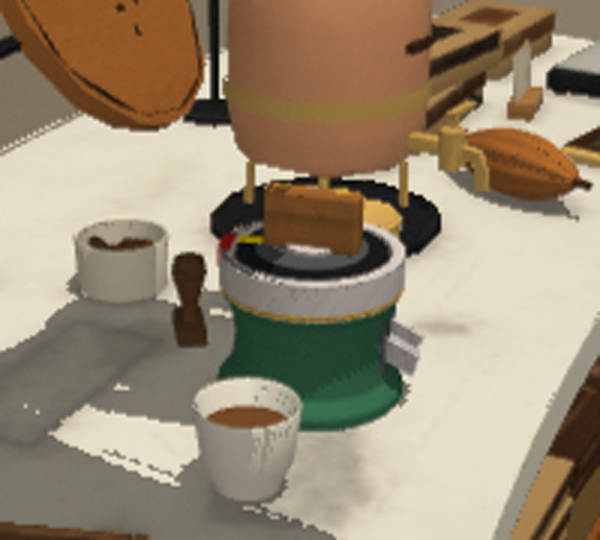

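Run:
```python
from plant import r, vision
from h import *
t=vision.capture("scene")
# ends of near top edge of the bar, scene zoom px /3 + (230,120)
for uv in [(268,188),(362,196)]:
    px=(230+uv[0]/3-.33,120+uv[1]/3-.33); o,d=ray(t,px)
    # intersect with the plane of the bar's near face
    n=np.array([-np.sin(np.radians(5.5)),np.cos(np.radians(5.5)),0]); q=np.array([.506,-.2892,0])+.008*n
    k=((q-o)@n)/(d@n); print(np.round(o+k*d,4))
for z in (.1325,.1425): print(z,[(proj(t,np.append(np.array([.506,-.2892])+.008*n[:2]+sgn*.03*np.array([n[1],-n[0]]),z))-[230,120])*3 for sgn in (1,-1)])
```

```text
[ 0.5276 -0.2791  0.1326]
[ 0.4706 -0.2846  0.1342]
0.1325 [array([254.95360119, 185.80541532]), array([352.84675056, 196.83916994])]
0.1425 [array([255.00160807, 169.99077463]), array([353.3332665 , 180.70405172])]
```

Run:
```python
from plant import r, vision
from h import *
s=r.get_state(); c=vision.capture("wrist"); T=Twrist(s,c)
for n,uv,z in [("tin",(396,182),.075),("stamp",(327,85),.06),("cup",(170,180),.052),("pointer tip",(284,142),.0945),("red mid",(275,136),.0945)]: print(n,onplane(c,uv,z,T).round(3))
a=cv2.imread("pics/scene0.png"); b=vision.capture("scene")["pixels"]
for n,(x0,y0,x1,y1) in {"cup":(290,243,334,290),"stamp":(284,202,303,238)}.items():
    R=cv2.matchTemplate(b[y0-6:y1+6,x0-6:x1+6],a[y0:y1,x0:x1],cv2.TM_CCOEFF_NORMED);_,v,_,p=cv2.minMaxLoc(R);print(n,round(v,3),p[0]-6,p[1]-6)
s=r.get_state(); print(s["time_s"],s["qd"].round(2))
```

```text
tin [ 0.522 -0.397  0.075]
stamp [ 0.606 -0.319  0.06 ]
cup [ 0.497 -0.168  0.052]
pointer tip [ 0.553 -0.283  0.095]
red mid [ 0.557 -0.275  0.095]
cup 0.848 0 0
stamp 0.838 0 0
19.1 [ 0.03  0.8  -0.61 -0.1   0.13  0.03]
```

All checks agree, so I'm handing the job in.

Run:
```python
from plant import r
print(r.close_job())
```

```text
the job is handed in; nothing more can be done
None
```

The nib grinder is set: the handwheel found its slot, sits fully home in the collar, and has been let go. I handed the job in after about 19 s; no verdict is reported.

**What I did:** I gripped the bar at 15 N and turned the wheel about 55° anticlockwise while it was still raised. The wrist picture then showed the pointer in the middle of the red band. I turned back to the lower end of the band, pressed lightly (Fz about 6 N) and swept slowly. At yaw 5.5°, about 8° short of the band's middle, the push back fell from 5.8 to 0.9 N. From there the wheel went down with little resistance to a hard stop, 10.0 mm below where it started. I then took the pressure off, opened the fingers and lifted clear.

**Last checks:**
- **Height:** the bar's top reads about 0.133 m in the scene view, against 0.1325 m expected when home. The disc looks level with the collar's rim.
- **Pointer:** its tip is about 8–9 mm from the band's middle; the limit is 14 mm.
- **Cup, tin and stamp:** the cup and stamp show no shift in the scene view. From the wrist view, all three come out within about 8 mm of the first top-camera estimates, which is roughly the measuring error.
- **Robot:** it touches nothing, and the contact force reads about 0 N.

**What disagreed:**
- **Push force:** the Fz reading while pressing was lower than the ring's spring and the wheel's drag should give. About 1.9 mm of ring travel plus the drag would be about 13 N, and it read about 6 N. By the ring travel, the force on the lock ring should have stayed at about 10 N, against the 25 N limit.
- **Wrist camera:** its calibration offset changed by 1–2 mm between pictures. I centred the grip using the fingers and the side force instead.

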